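# Gather washed spacer rings on the drying rod

## Robot

A 6-joint arm with a two-finger parallel gripper is mounted at the origin on a cart in front of the work surface, level with it; the furniture and walls round the work are solid. World frame = base frame: x ahead of the robot, y to its left, z up, the work surface at z = 0. Lengths are in m, angles in rad, forces in N, time in s.
With the tool pointing down it reaches from about 0.35 to 0.975 m from the base axis. Payload 4.9 kg.
Tool frame: the origin (TCP) lies at the very end of the fingers, on their centre line; the grasp point (between the pads) lies 19 mm behind it; x points along the fingers, y is the direction in which the jaws open and shut, and the axes are right-handed (so a half turn about x gives the same grasp; the last joint's range is limited). The gripper opens to 85 mm and grips with 20 to 120 N. Pads are 22 mm wide; open, the fingers measure 114 mm over their backs; the gripper's body (76 mm by 85 mm) begins 54 mm behind the grasp point. The pads swing forward as they close: fully open they stand 13 mm farther back than shut.
Start: joints at [-1.358, 0.053, 1.613, -0, 1.476, -0.119], TCP at [0.204, -0.591, 0.231] pointing down, gripper open.
Joint ranges: [-3.01, 3.01], [-1.01, 2.22], [0.06, 2.58], [-1.02, 4.17], [0.09, 2.62], [-3.14, 3.14]. Speed limits (rad/s): [2.57, 2.57, 3.14, 3.14, 3.14, 3.14].

## Interface

Orientations are given as a unit quaternion [w, x, y, z].
In Python, from plant import manip gives the robot as it stands.
- The arm moves only by the tool play_rows, never from a script. Its argument "plan" is a list of rows, each a list of 5 numbers: the shift along the tool's x, y, z in mm, then the turn about the tool's x in rad, then the closure, from -1 (fully open) to 1 (shut). A call has 1 to 8 rows; each row is the pose to reach, as a shift and turn from the pose commanded when the call began, along the tool's axes at that moment; what a row does not reach only later rows make up. A row lasts 1/8 s, in which the tool goes at most 62.5 mm and 10.7 degrees, less where a joint would pass 70% of its speed; a pose out of reach is approached as far as the arm can. A call with a gripper value outside its range is refused whole. The fingers move at their own pace and stop on an object; the grip force is fixed at half the most. Time passes only in rows, so rows that repeat a pose let the fingers close. It gives the time, the measured TCP pose, the force and the opening at its end, in the units of the state.
- manip.state(): the state, without advancing time (a new reading comes with each control period).
- manip.grab_frame(name): name is "scene" or "top" or "wrist"; returns a dict with "img" (420x560x3 uint8, red, green, blue), "range_z" (420x560 float32, m along the optical axis (not along the pixel's ray), 0 where there is no reading), "fx", "fy", "cx", "cy" (pixels), "origin" and "rotation" of the camera in the world. Camera axes: x right, y up, looking along -z (the intrinsics and any distortion apply to the point x, -y, -z); pixel columns grow to the right and rows downward; lengths in m; the calibration is good to about 2 mm. A picture is of the moment at which its call begins.
- manip.job_done(): hands the job in, once; it reports no verdict.
The state is a dict: "time": time; "joint_pos": joint angles; "joint_vel": joint speeds; "joint_efforts": joint torques, N m; "tool_pos": TCP position; "tool_rot": TCP orientation; "contact_force": force on the tool from outside, world axes, zero at the start; "ft_torque": the same for the moment, N m; "gripper_width": opening from 0.0 (shut) to 1.0 (fully open).
Only numpy, scipy, OpenCV 4.12 (cv2) and the standard library are available. Lean on these libraries where they do the work, as an engineer would, in place of code of your own. Each camera call takes 0.05 s, during which the arm holds its last target. There are 200 camera calls.

## Task

Take the drying rod from its stand by the handle, feel its needle gently through the holes of all three white rings in the slotted rack until the rod's collar comes up to the first ring, and lift the rings out together on the rod. Then lay the rod, with the three rings hanging on it, back in its stand as it was and let go. The needle may point a little off to one side on its stiff swivel, so do not force it when it meets a ring's face, and leave the other things alone.

Things in the scene. Friction and masses are not known exactly. Their poses are not given: they have to be found in the camera images.
- rod_grip (a point): middle of the drying rod's grey handle, the point to grip; x along the rod toward the tip, z up; it lies level, 62 mm above the worktop. Handle block x = -35 to +20 mm, 16 mm wide (y), 22 mm high, then a fixed square steel neck, 10 mm, to x = 61 mm. With the needle 46 g, balance point about x = 70 mm
- rod_swivel (a point): swivel of the rod, 66 mm ahead of the grip point on the handle's x axis, axes as the handle's. Vertical axis, hub 16 mm wide, 18 mm high. The needle beyond it stands off to the left or right of the handle's x axis by an angle that is not given, up to 0.11 rad; friction holds it there (0.12 N m, about 1 N at the tip) and it yields sideways to more
- rod: the whole drying rod, origin and axes as rod_grip. Its steel needle, beyond the swivel, is 8 mm round and level at the grip point's height; distances from the grip point when straight: collar, 18 mm diameter, front face 82.5 mm, needle tip 190 mm (124 mm from the swivel). The last 14 mm taper to 4.4 mm
- stand: fixed aluminium stand of the rod; origin under the middle of its 160 x 70 x 8 mm base plate, x along the lying rod toward its tip, z up. Two notched posts, tops at z = 80 mm. Rod at home: grip point at x = -107.5, y = 0, z = 62 mm, pointing along stand x; the rings then hang between the posts
- stand_near (a point): floor of the near post's notch (x = -62.5, z = 57 mm in the stand), which carries the square neck: notch 16 mm wide, post 12 mm thick
- stand_far (a point): floor of the far post's notch (x = 62.5, z = 58 mm in the stand), which carries the needle: notch 44 mm wide, post 10 mm thick
- rack: fixed grey slotted block, 84 (x) x 72 (y) mm, top at z = 34 mm (20 mm beyond x = -32 and +32); origin at the middle of its underside, z up. Slots at x = -20, 0, +20 mm hold the rings on edge. The line through the holes is the rack's x axis at z = 45 mm. The rod comes in from the -x side (the robot's side), pointing to rack +x
- ring_1_center (a point): white plastic spacer ring, outside 50 mm, hole 12 mm, 10 mm thick, 14 g, standing on edge in a slot of the rack; the point is its centre (the middle of the hole), 45 mm above the worktop at the start, x along the hole's axis. ring_1 is nearest the side the rod comes from (rack -x), then ring_2, ring_3, 20 mm apart. The rack's slots hold it upright with under 1 mm of play
- ring_1: the same ring as a whole; origin at its centre
- ring_2_center (a point): ring as ring_1; the point is its centre
- ring_2: the same ring as a whole; origin at its centre
- ring_3_center (a point): ring as ring_1; the point is its centre
- ring_3: the same ring as a whole; origin at its centre
- stopper: black rubber stopper, 31 x 28 mm, at the left; leave it; origin under its middle
- vial: brown glass vial, 23 x 46 mm, white cap, to the right of the rack; leave it; origin under its middle
- petri: round petri dish, 61 x 15 mm, in front; leave it; origin under its middle
- beaker: clear beaker, 51 x 69 mm, to the right of the rack; leave it; origin under its middle
- cassette: flat white test cassette, 20 x 70 x 6 mm, in front; leave it; origin under its middle
- diluent: small white bottle, 35 x 66 mm, to the right behind the stand; leave it; origin under its middle
Not all that is in view belongs to the job. What is shaped like the ring_2 but pink is not meant.

How it is judged:
By the outcome, as a careful person would: the job done as asked, in the order asked, and still so for the second after the job is handed in, with the robot touching nothing.
It also fails if it takes over 72 s, if anything falls off the work surface, if the arm or the gripper's body presses on something with over 40 N, if the wrist force passes 120 N, or if a joint passes its speed limit or range.

## Working session

There is one attempt and no reset: what is moved stays moved. The work goes in short steps, Python scripts to look and compute and a tool call to move; the robot and the scene stay as the last step left them, time stands still between calls to the robot, and variables do not carry over. Pictures are saved under pics/ and viewed, about 8 in all and at most 12, crops included, and the job is handed in when it is done.

Besides the shell and the picture viewer there is one more tool, called after ">>>" as a command line: name --pt "numbers of a row" for each row, then --argument value for the rest. play_rows: Moves the arm, as the interface text tells. Its arguments: {"type":"object","properties":{"plan":{"type":"array"}},"required":["plan"]}

```bash
mkdir -p pics; ls; python3 - <<'E'
from plant import manip
import cv2,numpy as np
s=manip.state();print(s)
for n in("scene","top"):
    f=manip.grab_frame(n);np.savez(f"pics/{n}0.npz",**f)
    cv2.imwrite(f"pics/{n}0.png",cv2.resize(f["img"][:,:,::-1],(784,588)))
    print(n,f["fx"],f["fy"],f["cx"],f["cy"],f["origin"],f["rotation"],[k for k in f])
E
```

```text
pics
{'time': 0.0, 'joint_pos': array([-1.35801411e+00,  5.33859928e-02,  1.61427164e+00,  8.05889010e-06,
        1.47598272e+00, -1.19014516e-01]), 'joint_vel': array([ 5.33750186e-04, -4.97572163e-04,  2.14524279e-03, -1.56487442e-03,
       -5.37286066e-04,  6.74065920e-05]), 'joint_efforts': array([-4.51165542e-04, -3.93683445e+01, -3.70176065e+01, -1.37247921e-04,
        6.97447904e-03,  1.32848083e-05]), 'tool_pos': array([ 0.20345344, -0.59031461,  0.2300583 ]), 'tool_rot': array([-0.11604686, -0.69736707, -0.11749348,  0.69742926]), 'contact_force': array([-0.09821276, -0.11650475,  0.46490648]), 'ft_torque': array([-0.01839371,  0.0203313 , -0.04924944]), 'gripper_width': 0.9968315500353027}
scene 444.5946194789286 444.5946194789286 284.8868168790574 202.746670653689 [0.11685061 0.73741925 0.89901153] [-0.23495282 -0.09726585  0.37081289  0.89321572] ['img', 'range_z', 'fx', 'fy', 'cx', 'cy', 'origin', 'rotation']
top 382.404620924792 382.404620924792 279.3121582041268 211.58230648511645 [ 0.44500379 -0.00711101  1.19357502] [ 0.70706126  0.0174109  -0.02210759 -0.70659217] ['img', 'range_z', 'fx', 'fy', 'cx', 'cy', 'origin', 'rotation']
```

View pics/top0.png

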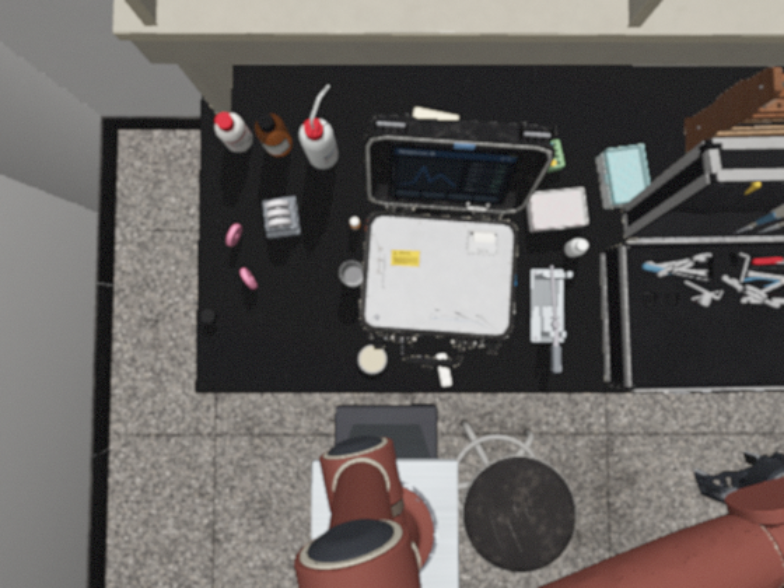

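View pics/scene0.png

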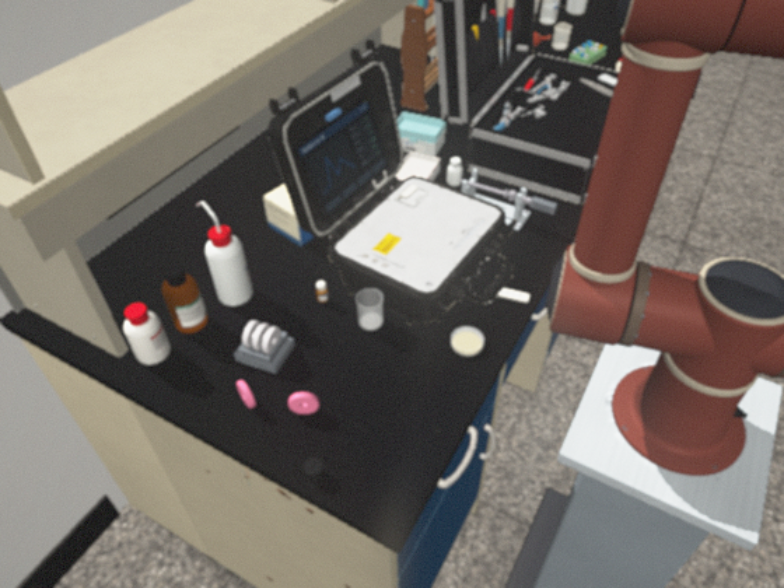

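```bash
cat > h.py <<'E'
import numpy as np,cv2
from scipy.spatial.transform import Rotation as R
def rot(q): return R.from_quat(np.r_[q[1:],q[0]])
def cloud(f):
    v,u=np.mgrid[:420,:560]; d=f["range_z"]
    p=np.stack([(u-f["cx"])/f["fx"]*d,-(v-f["cy"])/f["fy"]*d,-d],-1)
    return p@rot(f["rotation"]).as_matrix().T+f["origin"]
def proj(f,P):
    c=(np.atleast_2d(P)-f["origin"])@rot(f["rotation"]).as_matrix()
    return np.c_[f["cx"]+f["fx"]*c[:,0]/-c[:,2], f["cy"]-f["fy"]*c[:,1]/-c[:,2]]
def rect(P): return cv2.minAreaRect((P[:,:2]*1000).astype(np.float32))
def grab(n,tag):
    from plant import manip
    f=manip.grab_frame(n);np.savez(f"pics/{tag}.npz",**f);return f
E
python3 - <<'E'
from h import *
f=np.load("pics/top0.npz");W=cloud(f);s=560/784
for n,(u,v) in dict(handle=(557,360),neck=(555,335),hub=(553,320),tip=(552,270),plate=(541,310),standN=(552,330),rack=(281,217),vial=(355,222),beaker=(350,273),petri=(372,360),cass=(444,370),dil=(576,246),case=(440,290),lid=(458,140),casefront=(440,345),table=(300,350),box=(620,350),boxrim=(612,270)).items():
    print(n,np.round(W[int(v*s),int(u*s)]*1000))
def reg(u0,u1,v0,v1,z0,z1):
    w=W[int(v0*s):int(v1*s),int(u0*s):int(u1*s)].reshape(-1,3);return w[(w[:,2]>z0)&(w[:,2]<z1)]
print("plate",rect(reg(522,585,255,380,.004,.016)))
p=reg(522,585,255,380,.045,.1);print("rod",rect(p),len(p))
p=reg(540,575,340,380,.06,.09);print("handle",rect(p),len(p),p.mean(0),np.median(p[:,2]))
print("rack",rect(reg(255,308,190,245,.012,.045)),rect(reg(255,308,190,245,.012,.09)))
p=reg(255,308,190,245,.055,.09);print("rings",rect(p),p.mean(0))
for a,b in((340,520),(0,784)):
  w=W[:, int(a*s):int(b*s)]; print("max z x>.5", w[...,2].max())
w=reg(350,560,110,215,.05,1);print("lid max",w.max(0),w.min(0))
w=reg(600,640,230,390,.02,1);print("box",w.max(0),w.min(0))
c=np.load("pics/scene0.npz");
im=cv2.resize(c["img"][110:180,310:410],None,fx=4,fy=4,interpolation=2)
im2=cv2.resize(c["img"][215:285,150:250],None,fx=4,fy=4,interpolation=2)
im3=cv2.resize(f["img"][180:280,370:420],None,fx=4,fy=4,interpolation=2);im3=cv2.resize(im3,(280,560))
cv2.imwrite("pics/crop1.png",np.hstack([np.vstack([im,im2]),im3])[:,:,::-1])
E
```

```text
handle [ 375. -358.   76.]
neck [ 428. -358.   69.]
hub [ 460. -358.   61.]
tip [ 567. -355.   66.]
plate [ 482. -346.    9.]
standN [ 439. -370.   10.]
rack [683. 228.  34.]
vial [671.  65.  51.]
beaker [ 445.   -7. 1194.]
petri [372.  29.  18.]
cass [ 349. -131.    7.]
dil [ 619. -410.   57.]
case [ 519. -113.  104.]
lid [ 742. -119.  354.]
casefront [ 405. -123.   -0.]
table [392. 187.   2.]
box [ 395. -491.   72.]
boxrim [ 568. -487.   56.]
plate ((467.78582763671875, -372.0918884277344), (138.20220947265625, 275.7776794433594), 89.21440887451172)
rod ((462.99688720703125, -350.4747619628906), (60.21873092651367, 220.4820098876953), 83.20848846435547) 452
handle ((385.0968933105469, -360.6175231933594), (17.59645652770996, 67.42514038085938), 87.50704193115234) 146 [ 0.38237698 -0.35912587  0.07132328] 0.07229300137914674
rack ((687.6570434570312, 227.8864288330078), (85.25764465332031, 70.89168548583984), 7.6855363845825195) ((687.6570434570312, 227.8864288330078), (85.25764465332031, 70.89168548583984), 7.6855363845825195)
rings ((687.4786376953125, 227.69203186035156), (51.1246452331543, 44.800743103027344), 10.199673652648926) [0.68751484 0.22700715 0.06509545]
max z x>.5 1.1935750207327478
max z x>.5 1.1935750207327478
lid max [0.90510334 0.03592946 0.39107735] [ 0.6759559  -0.28329347  0.07975021]
box [ 0.63978728 -0.48119381  0.17918226] [ 0.31858332 -0.52714424  0.0200232 ]
```

View pics/crop1.png

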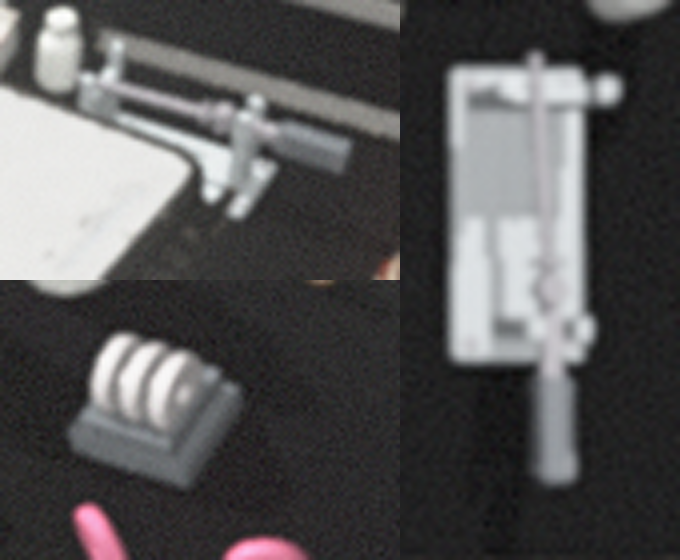

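```bash
cat >> h.py <<'E'
def plan(target,yaw_dir,s=None):
    """shift (mm, tool axes) to put TCP at target and turn about tool x so that tool z is along +-yaw_dir"""
    from plant import manip
    s=s or manip.state(); A=rot(s["tool_rot"]).as_matrix()
    d=A.T@(np.array(target)-s["tool_pos"])*1000
    h=A.T@np.r_[np.cos(yaw_dir),np.sin(yaw_dir),0]
    t=np.arctan2(-h[1],h[2])
    print("t",round(s["time"],2),"tcp",s["tool_pos"].round(4),"tiltx",A[:,0].round(4),"z",A[:,2].round(4),"shift",d.round(1),"turn",round(t,4),"or",round((t+2*np.pi)%(2*np.pi)-np.pi,4),"q6",round(s["joint_pos"][5],3),"F",s["contact_force"].round(2),"w",round(s["gripper_width"],3))
E
python3 - <<'E'
from h import *
plan((.36,-.36,.23),0)
f=np.load("pics/top0.npz");W=cloud(f);H=W[...,2]
im=f["img"].astype(int);m=(im[...,0]-im[...,1]>50)&(W[...,1]>.2)&(W[...,0]<.68)
for l in range(1,cv2.connectedComponents(m.astype(np.uint8))[0]):
    q=W[cv2.connectedComponents(m.astype(np.uint8))[1]==l]; print(len(q),q.min(0).round(3),q.max(0).round(3))
E
```

```text
t 0.1 tcp [ 0.2035 -0.5903  0.2302] tiltx [-4.0e-04  1.8e-03 -1.0e+00] z [-9.455e-01 -3.258e-01 -2.000e-04] shift [   0.5 -166.8 -223. ] turn -2.8098 or 0.3318 q6 -0.119 F [ 0.02 -0.03  0.02] w 0.998
86 [ 0.623  0.317 -0.003] [0.674 0.353 0.053]
94 [ 0.53   0.281 -0.004] [0.576 0.324 0.052]
```

>>> play_rows --pt "0 -40 -50 0.08 -1" --pt "0 -80 -105 0.16 -1" --pt "0 -120 -160 0.25 -1" --pt "0 -150 -200 0.33 -1" --pt "0 -167 -223 0.332 -1" --pt "0 -167 -223 0.332 -1"

```text
time: 0.85
tool_pos: [0.3608, -0.3587, 0.2309]
tool_rot: [-0.001, -0.707, -0.001, 0.707]
contact_force: [0.5, -0.9, 0.2]
gripper_width: 1.003
```

```bash
python3 - <<'E'
from h import *
plan((.385,-.36,.15),0)
f=grab("wrist","w1");print(f["origin"],rot(f["rotation"]).as_matrix().round(3),f["fx"])
cv2.imwrite("pics/w1.png",cv2.resize(f["img"][:,:,::-1],(784,588)))
E
```

```text
t 0.85 tcp [ 0.3608 -0.3587  0.2309] tiltx [-3.e-04  4.e-04 -1.e+00] z [-1.0e+00 -3.3e-03  3.0e-04] shift [ 80.9   1.4 -24.2] turn -3.1383 or 0.0033 q6 0.639 F [ 0.55 -0.93  0.2 ] w 1.003
[ 0.43210312 -0.35647263  0.37405788] [[ 0.002  0.96   0.281]
 [-1.     0.002  0.001]
 [-0.    -0.281  0.96 ]] 377.6827806326484
```

View pics/w1.png

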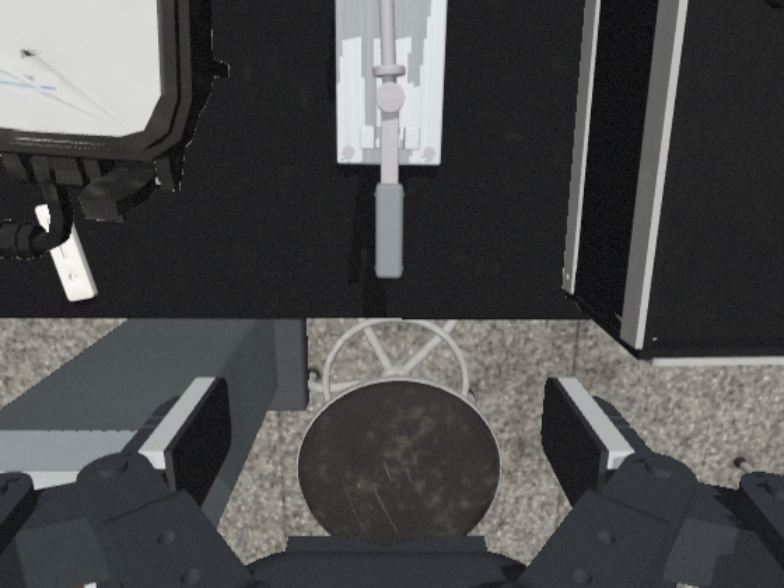

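```bash
python3 - <<'E'
from h import *
f=dict(np.load("pics/w1.npz"));W=cloud(f)
q=W[125:200,255:300].reshape(-1,3);top=q[q[:,2]>.06];print("top pts z",np.percentile(top[:,2],[5,50,95]))
h=top[top[:,2]>.0685]; print("handle",rect(h),h.min(0).round(4),h.max(0).round(4))
# neck and needle centerline: per row, mean column of high pts
for v in range(2,198,12):
    r=W[v,262:300];k=(r[:,2]>.05);
    if k.sum()>2: print(v,k.sum(),np.r_[r[k].mean(0)].round(4),"ywid",np.ptp(r[k][:,1]).round(4))
p=W[0:125,225:330].reshape(-1,3);p=p[(p[:,2]>.003)&(p[:,2]<.014)];print("plate",rect(p))
E
```

```text
top pts z [0.06827962 0.07343793 0.07481775]
handle ((391.68212890625, -358.43145751953125), (15.764655113220215, 80.83074951171875), 89.84098052978516) [ 0.3513 -0.3662  0.0685] [ 0.4321 -0.3504  0.3741]
2 11 [ 0.4987 -0.356   0.0655] ywid 0.0074
14 11 [ 0.4908 -0.3567  0.0654] ywid 0.0075
26 11 [ 0.4826 -0.3567  0.0657] ywid 0.0075
38 10 [ 0.4743 -0.3571  0.066 ] ywid 0.0068
50 23 [ 0.464  -0.3571  0.0831] ywid 0.0159
62 15 [ 0.457  -0.3583  0.0716] ywid 0.0105
74 19 [ 0.4484 -0.3583  0.0715] ywid 0.0136
86 13 [ 0.4399 -0.3584  0.0676] ywid 0.0093
98 38 [ 0.431  -0.3603  0.0717] ywid 0.0278
110 12 [ 0.4219 -0.3581  0.0677] ywid 0.0087
122 12 [ 0.4127 -0.3581  0.0676] ywid 0.0087
134 20 [ 0.4038 -0.3581  0.073 ] ywid 0.015
146 20 [ 0.3945 -0.3582  0.0731] ywid 0.0151
158 20 [ 0.385  -0.3582  0.0735] ywid 0.0152
170 20 [ 0.3753 -0.3582  0.0735] ywid 0.0154
182 19 [ 0.3654 -0.3579  0.0735] ywid 0.0147
194 19 [ 0.3594 -0.3574  0.0896] ywid 0.014
plate ((463.0335998535156, -357.7589111328125), (101.71614837646484, 90.4039306640625), 1.385976791381836)
```

>>> play_rows --pt "0 0 -40 0 -1" --pt "0 0 -85 0.003 -1" --pt "0 0 -85 0.003 -1" --pt "0 0 -85 0.003 -1"

```text
time: 1.4
tool_pos: [0.4441, -0.3612, 0.2307]
tool_rot: [0.002, -0.707, 0.001, 0.708]
contact_force: [-0.2, 0.8, -0.5]
gripper_width: 1.0
```

```bash
python3 - <<'E'
from h import *
plan((.386,-.3582,.15),0)
f=grab("wrist","w2");W=cloud(f)
m=(W[...,2]>.058)&(W[...,2]<.08)&(abs(W[...,1]+.357)<.02)&(W[...,0]<.6)
q=W[m];print(q[:,0].min(),q[:,0].max())
for x in np.arange(.36,.58,.01):
    r=q[abs(q[:,0]-x)<.005]
    if len(r)>3:print(round(x,3),len(r),(1000*np.r_[r[:,1].mean(),(r[:,1].max()+r[:,1].min())/2,np.ptp(r[:,1]),r[:,2].max()]).round(1))
r=q[(q[:,0]>.48)&(q[:,0]<.567)&(abs(q[:,0]-.5225)>.008)];print(np.polyfit(r[:,0]-.4523,r[:,1],1))
p=W.reshape(-1,3);p=p[(p[:,2]>.003)&(p[:,2]<.014)&(abs(p[:,1]+.358)<.06)&(p[:,0]<.6)];print("plate",rect(p))
E
```

```text
t 1.4 tcp [ 0.4441 -0.3612  0.2307] tiltx [-1.3e-03  5.0e-04 -1.0e+00] z [-1.      0.0044  0.0013] shift [80.8 -2.7 58. ] turn 3.1372 or -0.0044 q6 0.763 F [-0.23  0.81 -0.5 ] w 1.0
0.3524322071356494 0.5756134306846619
0.36 186 [-357.8 -357.7   15.1   75.6]
0.37 186 [-357.8 -357.8   14.9   75.3]
0.38 190 [-357.9 -357.9   14.8   76. ]
0.39 198 [-358.  -357.9   14.7   75.8]
0.4 231 [-358.1 -358.1   16.5   75.6]
0.41 171 [-358.2 -358.1   13.1   73.6]
0.42 133 [-358.2 -357.    24.5   79.9]
0.43 217 [-358.  -358.2   31.7   80. ]
0.44 271 [-358.1 -358.2   31.7   80. ]
0.45 204 [-358.2 -358.3   15.6   73.5]
0.46 176 [-357.8 -357.6   17.3   73.2]
0.47 197 [-357.7 -357.6   17.3   72.9]
0.48 127 [-356.9 -356.8    7.4   69.5]
0.49 122 [-356.5 -356.5    8.1   68.2]
0.5 129 [-356.2 -355.8    8.    68.8]
0.51 136 [-355.5 -355.5    7.2   68.6]
0.52 132 [-355.1 -355.2    7.9   68.8]
0.53 143 [-354.8 -354.5    7.8   67.9]
0.54 139 [-354.2 -353.9    7.7   68.1]
0.55 365 [-355.2 -356.7   39.3   80. ]
0.56 415 [-355.2 -357.    39.9   79.6]
0.57 112 [-352.9 -353.     6.8   66.6]
[ 0.02055602 -0.35704719]
plate ((451.117431640625, -358.1674499511719), (286.698974609375, 112.45114135742188), 0.972723662853241)
```

>>> play_rows --pt "30 -1 30 0 -1" --pt "70 -2.5 58 0 -1" --pt "110 -2.5 58 0 -0.3" --pt "130 -2.5 58 0 0.1" --pt "130 -2.5 58 0 0.1" --pt "130 -2.5 58 0 0.1"

```text
time: 2.2
tool_pos: [0.3879, -0.3588, 0.1032]
tool_rot: [-0.0, 0.708, -0.002, -0.706]
contact_force: [-0.0, -0.1, 0.0]
gripper_width: 0.453
```

```bash
python3 - <<'E'
from h import *
plan((.386,-.3582,.043),0)
f=grab("wrist","w3");W=cloud(f)
cv2.imwrite("pics/w3.png",f["img"][:,:,::-1])
m=(W[...,2]>.058)&(W[...,2]<.08)&(abs(W[...,1]+.357)<.03)&(W[...,0]<.6)
q=W[m]
for x in np.arange(.36,.51,.01):
    r=q[abs(q[:,0]-x)<.005]
    if len(r)>3:print(round(x,3),len(r),(1000*np.r_[r[:,1].mean(),(r[:,1].max()+r[:,1].min())/2,np.ptp(r[:,1]),r[:,2].max()]).round(1))
E
```

```text
t 2.2 tcp [ 0.3879 -0.3588  0.1032] tiltx [ 0.0019 -0.0024 -1.    ] z [-1.      0.0032 -0.0019] shift [60.2 -0.8  2. ] turn 3.1384 or -0.0032 q6 0.687 F [-0.04 -0.13  0.  ] w 0.453
0.36 549 [-358.  -357.8   16.3   75.2]
0.37 549 [-358.  -358.1   15.5   75.4]
0.38 578 [-357.9 -357.8   15.7   75.5]
0.39 606 [-357.9 -358.1   16.    76. ]
0.4 673 [-358.  -358.    16.3   75.5]
0.41 527 [-357.9 -358.1   14.1   73.9]
0.42 421 [-358.2 -358.2    9.8   69.3]
0.43 711 [-358.  -358.    32.2   80. ]
0.44 685 [-358.1 -358.1   31.9   80. ]
0.45 691 [-358.2 -358.2   15.4   73.7]
0.46 563 [-357.8 -357.4   17.6   73.5]
0.47 578 [-357.5 -357.4   17.6   73.1]
0.48 427 [-356.9 -357.     8.2   68.2]
0.49 453 [-356.5 -356.6    8.    68.5]
0.5 201 [-356.  -356.2    8.    68. ]
```

View pics/w3.png

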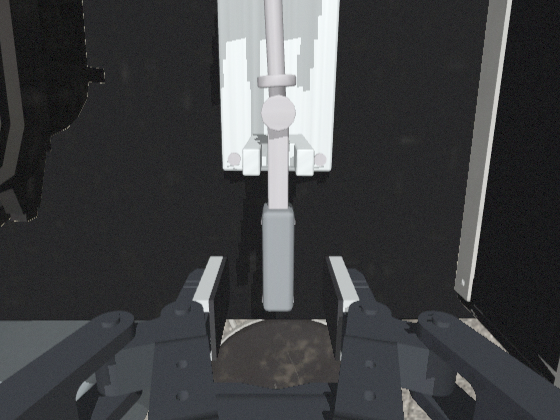

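>>> play_rows --pt "30 -0.8 1 0 0.1" --pt "60 -0.8 2 0 0.1" --pt "60 -0.8 2 0 0.1" --pt "60 -0.8 2 0 0.5" --pt "60 -0.8 2 0 1" --pt "60 -0.8 2 0 1" --pt "60 -0.8 2 0 1" --pt "60 -0.8 2 0 1"

```text
time: 3.25
tool_pos: [0.3862, -0.3582, 0.0434]
tool_rot: [-0.0, 0.708, -0.002, -0.706]
contact_force: [-0.2, 0.3, 5.5]
gripper_width: 0.177
```

```bash
python3 - <<'E'
from h import *
plan((.386,-.3582,.043),0)
E
```

```text
t 3.25 tcp [ 0.3862 -0.3582  0.0434] tiltx [ 0.0028 -0.0029 -1.    ] z [-1.      0.0033 -0.0028] shift [ 0.4 -0.   0.2] turn 3.1383 or -0.0033 q6 0.685 F [-0.18  0.33  5.53] w 0.177
```

>>> play_rows --pt "-10 0 0 0 1" --pt "-40 0 0 0 1" --pt "-80 0 0 0 1" --pt "-120 0 0 0 1" --pt "-160 0 0 0 1" --pt "-197 0 0 0 1" --pt "-197 0 0 0 1" --pt "-197 0 0 0 1"

```text
time: 4.25
tool_pos: [0.3846, -0.3564, 0.2372]
tool_rot: [0.002, -0.707, 0.001, 0.708]
contact_force: [0.0, -0.6, -0.5]
gripper_width: 0.176
```

```bash
python3 - <<'E'
from h import *
plan((.45,.13,.24),-0.0033)
f=dict(np.load("pics/top0.npz"));W=cloud(f).reshape(-1,3)
k=(W[:,2]>.1)&(W[:,1]<.4)&(W[:,1]>.04)&(W[:,2]<.35)&(W[:,0]>.5);q=W[k]
print(q.min(0),q.max(0)); 
for y in np.arange(.04,.4,.03):
    r=q[abs(q[:,1]-y)<.015]
    if len(r):print(y.round(2),r[:,0].min().round(3),r[:,2].max().round(3))
f=grab("wrist","w4");W=cloud(f);q=W[(W[...,2]>.2)&(W[...,2]<.32)&(abs(W[...,1]+.357)<.03)]
for x in np.arange(.34,.51,.01):
    r=q[abs(q[:,0]-x)<.005]
    if len(r)>3:print(round(x,3),len(r),(1000*np.r_[r[:,1].mean(),np.ptp(r[:,1]),np.median(r[:,2]),r[:,2].max()]).round(1))
E
```

```text
t 4.25 tcp [ 0.3846 -0.3564  0.2372] tiltx [-0.0012  0.0013 -1.    ] z [-1.      0.0032  0.0012] shift [  -2.2 -486.6  -63.9] turn -3.1415 or 0.0001 q6 0.685 F [ 0.03 -0.61 -0.48] w 0.176
[0.50164589 0.0401642  0.10003203] [0.98956235 0.39980061 0.34995848]
0.04 0.502 0.347
0.07 0.905 0.348
0.1 0.811 0.349
0.13 0.8 0.35
0.16 0.801 0.349
0.19 0.905 0.35
0.22 0.827 0.35
0.25 0.827 0.35
0.28 0.845 0.349
0.31 0.851 0.35
0.34 0.85 0.35
0.37 0.905 0.349
0.4 0.904 0.35
0.35 53 [-354.4   16.4  266.9  267.7]
0.36 1016 [-353.9   16.5  267.1  268.8]
0.37 1246 [-357.1   42.2  267.2  300.1]
0.38 2485 [-362.1   59.9  274.8  299.9]
0.39 5686 [-358.9   60.   280.1  320. ]
0.4 14823 [-355.6   60.   304.5  320. ]
0.41 837 [-354.6   10.7  261.   266.3]
0.42 872 [-354.8    9.8  260.9  262.8]
0.43 936 [-355.     9.9  260.9  262.7]
0.44 951 [-355.1    9.9  261.   266.2]
0.45 1666 [-355.2   15.9  264.8  266.9]
0.46 1393 [-354.8   17.8  263.2  266.9]
0.47 1144 [-354.7   17.7  259.7  266.4]
0.48 782 [-354.2    8.1  258.9  261.6]
```

>>> play_rows --pt "-2 -40 0 0 1" --pt "-2 -95 0 0 1" --pt "-2 -155 -10 0 1" --pt "-2 -215 -20 0 1" --pt "-2 -275 -30 0 1" --pt "-2 -335 -40 0 1" --pt "-2 -395 -50 0 1" --pt "-2 -450 -60 0 1"

```text
time: 5.3
tool_pos: [0.4454, 0.095, 0.2383]
tool_rot: [0.001, -0.706, 0.001, 0.708]
contact_force: [1.0, 0.5, -1.0]
gripper_width: 0.178
```

>>> play_rows --pt "0 -36 -30 0 1" --pt "0 -36 -80 -0.04 1" --pt "0 -36 -120 -0.09 1" --pt "0 -36 -145 -0.09 1" --pt "0 -36 -145 -0.09 1" --pt "0 -36 -145 -0.09 1" --pt "0 -36 -145 -0.09 1"

```text
time: 6.18
tool_pos: [0.5906, 0.1285, 0.24]
tool_rot: [-0.031, -0.706, -0.031, 0.707]
contact_force: [-0.5, 1.0, -0.6]
gripper_width: 0.177
```

```bash
python3 - <<'E'
from h import *
plan((.455,.197,.24),.09)
f=grab("wrist","w5");print(f["origin"])
cv2.imwrite("pics/w5.png",f["img"][:,:,::-1])
E
```

```text
t 6.17 tcp [0.5906 0.1285 0.24  ] tiltx [-8.e-04 -0.e+00 -1.e+00] z [-9.962e-01 -8.690e-02  8.000e-04] shift [ 1.000e-01 -8.000e+01  1.291e+02] turn 3.1386 or -0.003 q6 1.575 F [-0.53  0.99 -0.62] w 0.177
[0.66167835 0.13672629 0.383085  ]
```

View pics/w5.png

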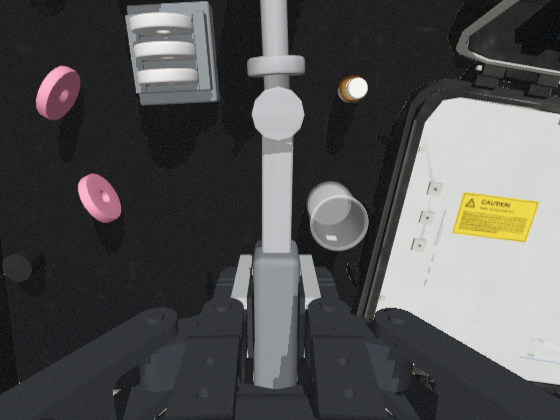

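```bash
python3 - <<'E'
from h import *
f=dict(np.load("pics/w5.npz"));W=cloud(f)
print("table z",[W[v,u,2].round(4) for v,u in((150,200),(200,180),(130,60),(20,340))])
q=W[0:115,110:232].reshape(-1,3);q=q[(q[:,2]>.012)]
print("rack",rect(q), np.percentile(q[:,2],[5,50,95]))
r=q[q[:,2]>.045];print("rings",rect(r),r[:,2].max())
t=np.radians(8);
for a in(.12,.134,.15):
  e=np.r_[np.cos(a),np.sin(a)];n=np.r_[-e[1],e[0]]
  s=r[:,:2]@e;l=r[:,:2]@n
  print(a,"lat range",np.percentile(l,[1,99]).round(4),l.min(),l.max(), "along hist",np.histogram(s,bins=np.arange(s.min(),s.max()+.002,.002))[0],s.min().round(4),s.max().round(4))
# clusters of rings
m=((W[...,2]>.05)&(W[...,2]<.085)).astype(np.uint8);m[:, 225:]=0;m[:,:118]=0;m[115:]=0
n,L,st,_=cv2.connectedComponentsWithStats(m)
C=[]
for i in range(1,n):
    if st[i,4]<80: continue
    p=W[L==i];b=rect(p);print(st[i],b,p[:,2].max().round(4));C.append(b[0])
# rod
q=W[0:260,225:325].reshape(-1,3);q=q[(q[:,2]>.22)&(q[:,2]<.28)]
g=(q[:,0]>.62)&(q[:,0]<.646);print("neck",np.polyfit(q[g,0]-.59,q[g,1],1),np.median(q[g,2]))
g=(q[:,0]>.679);print("needle",np.polyfit(q[g,0]-.59,q[g,1],1),q[g,0].max(),np.percentile(q[g,2],95))
g=q[:,2]>.259
E
```

```text
table z [np.float64(0.0004), np.float64(0.0002), np.float64(-0.001), np.float64(-0.0)]
rack ((692.8324584960938, 204.51492309570312), (84.23274993896484, 125.87246704101562), 7.795864582061768) [0.01957399 0.0348521  0.06934192]
rings ((689.1046142578125, 197.238525390625), (121.03313446044922, 54.83357620239258), 89.99098205566406) 0.38308499743916347
0.12 lat range [0.0565 0.1686] 0.056532063122383375 0.17192447396579774 along hist [ 41   0   0   0   0   0  75 163 146 171 158 124   1   0   0   0 171 176
 166 156 173 116   0   0   0   0 247 204 171 181 178 115] 0.6733 0.7372
0.134 lat range [0.0471 0.1585] 0.047100801927443675 0.16172594758547282 along hist [ 41   0   0   0   0   0   0 131 169 159 152 164  63   0   0   0   0 235
 175 172 161 164  51   0   0   0   0 333 187 175 182 172  47] 0.674 0.7391
0.15 lat range [0.0363 0.1471] 0.036311021566650704 0.150573752194898 along hist [ 41   0   0   0   0   0   0   1 188 160 162 148 161  18   0   0   0   8
 282 175 169 166 150   8   0   0   0  14 383 177 178 182 155   7] 0.6747 0.7413
[ 129   13   62   20 1030] ((708.9957275390625, 233.8222198486328), (10.508919715881348, 48.08061218261719), 7.674072742462158) 0.0711
[134  42  60  18 903] ((689.1512451171875, 230.6055908203125), (10.214653968811035, 47.964046478271484), 8.017318725585938) 0.0714
[137  69  60  16 802] ((669.5367431640625, 227.86936950683594), (10.097816467285156, 47.406063079833984), 7.724028587341309) 0.0714
neck [0.07698726 0.13049955] 0.2636607056129693
needle [0.10237368 0.12949212] 0.689088072083431 0.26306374247298575
```

```bash
python3 - <<'E'
from h import *
plan((.4561,.1993,.0264),.100)
E
```

```text
t 6.22 tcp [0.5907 0.1285 0.2403] tiltx [-2.e-04  0.e+00 -1.e+00] z [-9.962e-01 -8.680e-02  2.000e-04] shift [213.9 -82.2 127.9] turn 3.1286 or -0.013 q6 1.575 F [-0.6  -0.44 -0.65] w 0.173
```

>>> play_rows --pt "0 -30 50 -0.013 1" --pt "0 -82 110 -0.013 1" --pt "50 -82 128 -0.013 1" --pt "100 -82 128 -0.013 1" --pt "150 -82 128 -0.013 1" --pt "190 -82 128 -0.013 1" --pt "214 -82 128 -0.013 1" --pt "214 -82 128 -0.013 1"

```text
time: 7.22
tool_pos: [0.4547, 0.1985, 0.0244]
tool_rot: [-0.036, -0.705, -0.035, 0.708]
contact_force: [-0.2, -0.7, -0.4]
gripper_width: 0.177
```

>>> play_rows --pt "0 0 0 0 1" --pt "0 0 0 0 1"

```text
time: 7.48
tool_pos: [0.4583, 0.1994, 0.0283]
tool_rot: [0.035, 0.707, 0.036, -0.705]
contact_force: [-0.3, -0.6, 0.4]
gripper_width: 0.178
```

```bash
python3 - <<'E'
from h import *
plan((.4561,.1993,.0264),.100)
f=grab("scene","s6");g=grab("top","t6")
a=cv2.resize(f["img"][205:305,130:290],None,fx=5,fy=5,interpolation=2)[:,:,::-1]
cv2.imwrite("pics/s6.png",a)
W=cloud(g);q=W.reshape(-1,3);q=q[(q[:,2]>.056)&(q[:,2]<.085)&(abs(q[:,0]-.688)<.05)&(abs(q[:,1]-.228)<.04)];print("top rings",rect(q))
m=(W[...,2]>.03)&(W[...,2]<.06)&(W[...,0]>.53)&(W[...,0]<.65)&(abs(W[...,1]-.21)<.03);q=W[m];print("top needle",len(q),q[:,0].max());print(np.c_[q][::6].round(4))
W=cloud(f);q=W.reshape(-1,3);q=q[(q[:,2]>.03)&(q[:,2]<.06)&(q[:,0]>.53)&(q[:,0]<.645)&(abs(q[:,1]-.21)<.03)];print("scene needle",len(q),q[:,0].max(),np.polyfit(q[:,0]-.645,q[:,1],1),np.polyfit(q[:,0]-.645,q[:,2],1))
E
```

```text
t 7.47 tcp [0.4583 0.1994 0.0283] tiltx [ 3.4e-03  9.0e-04 -1.0e+00] z [-0.995  -0.0997 -0.0035] shift [ 1.9 -0.1  2.2] turn 3.1414 or -0.0002 q6 1.732 F [-0.29 -0.63  0.37] w 0.178
top rings ((687.2141723632812, 228.60340881347656), (49.70798110961914, 44.663177490234375), 8.060169219970703)
top needle 104 0.6433052078045924
[[0.6433 0.2212 0.0496]
 [0.6307 0.2205 0.0526]
 [0.6249 0.2147 0.0509]
 [0.6191 0.2151 0.049 ]
 [0.6125 0.2142 0.0529]
 [0.604  0.2149 0.0488]
 [0.5979 0.2118 0.0492]
 [0.5923 0.2124 0.0457]
 [0.5823 0.2138 0.0531]
 [0.5766 0.2112 0.0508]
 [0.5706 0.2112 0.0505]
 [0.5646 0.2113 0.0499]
 [0.5555 0.2109 0.051 ]
 [0.5497 0.2113 0.049 ]
 [0.5436 0.211  0.0501]
 [0.5373 0.2103 0.0531]
 [0.5342 0.2099 0.055 ]
 [0.5314 0.2046 0.0515]]
scene needle 151 0.6414216492171789 [0.13824607 0.22326707] [-0.00396445  0.0488317 ]
```

View pics/s6.png

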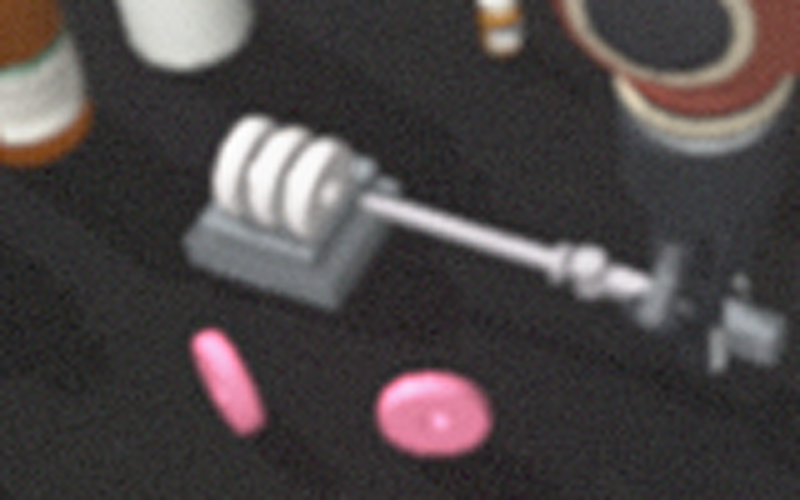

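>>> play_rows --pt "0 -0.5 -10 0 1" --pt "0 -0.8 -16 0 1" --pt "0 -1 -20 0 1" --pt "0 -1.2 -23 0 1" --pt "0 -1.3 -26 0 1" --pt "0 -1.4 -28 0 1" --pt "0 -1.4 -28 0 1"

```text
time: 8.45
tool_pos: [0.4847, 0.2033, 0.0263]
tool_rot: [-0.035, -0.706, -0.035, 0.706]
contact_force: [-0.6, -0.1, 0.5]
gripper_width: 0.178
```

```bash
python3 - <<'E'
from h import *
plan((.4561,.1993,.0264),.100)
f=grab("scene","s7");g=grab("top","t7")
a=cv2.resize(f["img"][205:305,130:290],None,fx=5,fy=5,interpolation=2)[:,:,::-1]
cv2.imwrite("pics/s7.png",a)
for n,f in(("s",f),("t",g)):
    W=cloud(f);q=W.reshape(-1,3);q=q[(q[:,2]>.04)&(q[:,2]<.056)&(q[:,0]>.575)&(q[:,0]<.65)&(abs(q[:,1]-.215)<.02)];print(n,len(q),q[:,0].max(),np.polyfit(q[:,0]-.66,q[:,1],1),np.polyfit(q[:,0]-.66,q[:,2],1))
E
```

```text
t 8.45 tcp [0.4847 0.2033 0.0263] tiltx [-1.e-04  0.e+00 -1.e+00] z [-9.95e-01 -9.96e-02  1.00e-04] shift [-0.1  1.1 28.9] turn 3.1414 or -0.0002 q6 1.726 F [-0.6  -0.11  0.47] w 0.178
s 94 0.6473247206552181 [0.14537124 0.22572077] [0.00111566 0.04636196]
t 68 0.6499104447635948 [0.14179788 0.22388569] [-0.00107011  0.04740419]
```

View pics/s7.png

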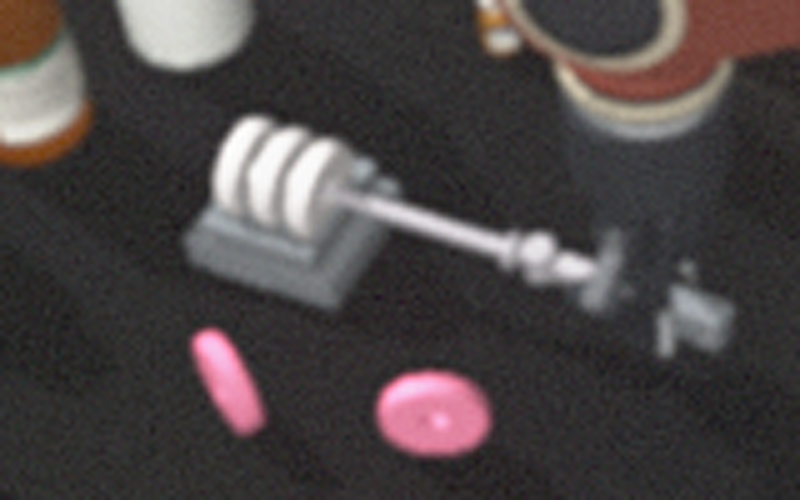

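>>> play_rows --pt "0 -0.6 -4 0 1" --pt "0 -0.9 -7 0 1" --pt "0 -1 -10 0 1" --pt "0 -1.2 -13 0 1" --pt "0 -1.3 -16 0 1" --pt "0 -1.5 -19 0 1" --pt "0 -1.5 -19 0 1"

```text
time: 9.43
tool_pos: [0.5037, 0.2066, 0.0264]
tool_rot: [0.035, 0.706, 0.035, -0.706]
contact_force: [-0.3, -0.6, -0.1]
gripper_width: 0.178
```

>>> play_rows --pt "0 -0.2 -4 0 1" --pt "0 -0.4 -8 0 1" --pt "0 -0.6 -11 0 1" --pt "0 -0.7 -14 0 1" --pt "0 -0.8 -17 0 1" --pt "0 -1 -20 0 1" --pt "0 -1 -20 0 1"

```text
time: 10.3
tool_pos: [0.5235, 0.2096, 0.0263]
tool_rot: [0.035, 0.706, 0.035, -0.706]
contact_force: [-0.6, 0.1, -0.9]
gripper_width: 0.175
```

```bash
python3 - <<'E'
from h import *
plan((.4561,.1993,.0264),.100)
f=grab("scene","s8");g=grab("top","t8");w=grab("wrist","w8")
a=cv2.resize(f["img"][205:305,130:290],(560,350),interpolation=2)[:,:,::-1]
cv2.imwrite("pics/s8.png",np.vstack([a,w["img"][:250,:,::-1]]))
for n,f in(("s",f),("t",g)):
    W=cloud(f);q=W.reshape(-1,3);q=q[(q[:,2]>.04)&(q[:,2]<.056)&(q[:,0]>.605)&(q[:,0]<.65)&(abs(q[:,1]-.215)<.02)];print(n,len(q),q[:,0].max(),np.polyfit(q[:,0]-.66,q[:,1],1),np.polyfit(q[:,0]-.66,q[:,2],1))
E
```

```text
t 10.3 tcp [0.5235 0.2096 0.0263] tiltx [ 1.e-04  0.e+00 -1.e+00] z [-9.95e-01 -9.96e-02 -1.00e-04] shift [-0.1  3.6 68.1] turn 3.1413 or -0.0003 q6 1.72 F [-0.62  0.07 -0.92] w 0.175
s 52 0.6494022823735287 [0.11705155 0.22549079] [-0.03032133  0.04529694]
t 31 0.6492767964805752 [0.13825483 0.22447361] [0.01177506 0.0485701 ]
```

View pics/s8.png

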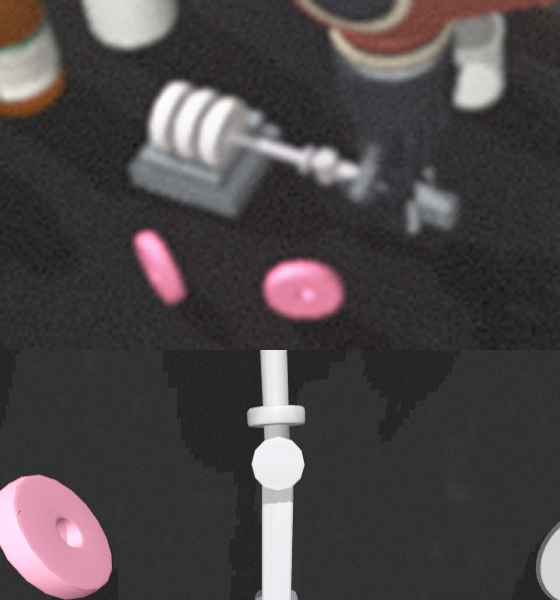

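>>> play_rows --pt "0 -0.3 -5 0 1" --pt "0 -0.6 -11 0 1" --pt "0 -0.9 -17 0 1" --pt "0 -1.2 -23 0 1" --pt "0 -1.5 -29 0 1" --pt "0 -1.8 -35 0 1" --pt "0 -2 -40 0 1" --pt "0 -2 -40 0 1"

```text
time: 11.45
tool_pos: [0.5632, 0.2156, 0.0264]
tool_rot: [0.035, 0.706, 0.035, -0.706]
contact_force: [-0.5, -0.2, -0.2]
gripper_width: 0.18
```

```bash
python3 - <<'E'
from h import *
plan((.4561,.1993,.0264),.100)
w=grab("wrist","w9");W=cloud(w)
cv2.imwrite("pics/w9.png",w["img"][:250,:,::-1])
q=W[:120,180:380].reshape(-1,3);r=q[(q[:,2]>.055)&(q[:,2]<.09)];print("ring1",len(r),rect(r) if len(r) else 0,r[:,2].max())
# needle visible beyond collar, and collar front
q=W[:130,240:320].reshape(-1,3);q=q[(q[:,2]>.044)&(q[:,2]<.058)];a=.14
e=np.r_[np.cos(a),np.sin(a)];n=np.r_[-e[1],e[0]]
s=(q[:,:2]-[.6892,.2308])@e;l=(q[:,:2]-[.6892,.2308])@n
for k in np.arange(-.06,-.015,.003):
    i=abs(s-k)<.0015
    if i.sum()>3:print(k.round(3),i.sum(),l[i].min().round(4),l[i].max().round(4),q[i,2].max().round(4))
E
```

```text
t 11.45 tcp [0.5632 0.2156 0.0264] tiltx [ 1.e-04  0.e+00 -1.e+00] z [-9.95e-01 -9.96e-02 -1.00e-04] shift [-1.000e-01  5.600e+00  1.082e+02] turn 3.1413 or -0.0003 q6 1.713 F [-0.53 -0.25 -0.22] w 0.18
ring1 84 ((636.200439453125, 224.60255432128906), (16.80209732055664, 14.32092571258545), 8.339627265930176) 0.056017371874911306
-0.06 540 -0.0067 0.0089 0.056
-0.057 495 -0.0062 0.0085 0.0555
-0.054 315 -0.0045 0.0069 0.0555
-0.051 259 -0.0028 0.0051 0.0504
-0.048 631 -0.0076 0.0102 0.056
-0.045 511 -0.0076 0.0101 0.0551
-0.042 278 -0.0028 0.0052 0.0516
-0.039 283 -0.0028 0.0051 0.0509
-0.036 295 -0.0027 0.0052 0.0506
-0.033 302 -0.0028 0.0051 0.0508
-0.03 301 -0.0028 0.0052 0.0504
-0.027 12 -0.0026 0.0051 0.0478
```

View pics/w9.png

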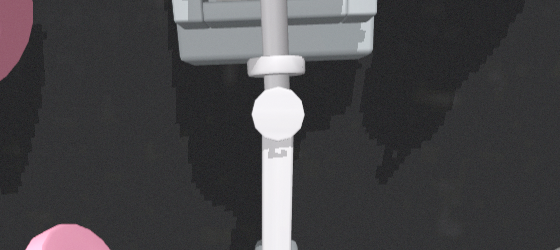

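>>> play_rows --pt "0 -0.3 -5 0 1" --pt "0 -0.5 -10 0 1" --pt "0 -0.7 -14 0 1" --pt "0 -0.7 -15 0 1" --pt "0 -0.8 -16 0 1" --pt "0 -0.8 -16 0 1"

```text
time: 12.25
tool_pos: [0.5786, 0.218, 0.0263]
tool_rot: [-0.035, -0.706, -0.035, 0.706]
contact_force: [-0.3, 0.3, -1.2]
gripper_width: 0.174
```

>>> play_rows --pt "0 0 -0.8 0 1" --pt "0 0 -0.8 0 1"

```text
time: 12.5
tool_pos: [0.5795, 0.2181, 0.0263]
tool_rot: [0.035, 0.706, 0.035, -0.706]
contact_force: [0.3, -0.6, -0.6]
gripper_width: 0.177
```

```bash
python3 - <<'E'
from h import *
plan((.4561,.1993,.0264),.100)
w=grab("wrist","w10");W=cloud(w)
cv2.imwrite("pics/w10.png",w["img"][:250,:,::-1])
q=W[:130,240:320].reshape(-1,3);q=q[(q[:,2]>.044)&(q[:,2]<.08)];a=.14
e=np.r_[np.cos(a),np.sin(a)];n=np.r_[-e[1],e[0]]
s=(q[:,:2]-[.6892,.2308])@e;l=(q[:,:2]-[.6892,.2308])@n
for k in np.arange(-.04,-.01,.002):
    i=abs(s-k)<.001
    if i.sum()>3:print(k.round(3),i.sum(),l[i].min().round(4),l[i].max().round(4),q[i,2].max().round(4))
E
```

```text
t 12.5 tcp [0.5795 0.2181 0.0263] tiltx [ 0.  0. -1.] z [-0.995  -0.0996 -0.    ] shift [-1.000e-01  6.400e+00  1.246e+02] turn 3.1414 or -0.0002 q6 1.711 F [ 0.28 -0.56 -0.59] w 0.177
-0.04 317 -0.0057 0.0082 0.0558
-0.038 234 -0.0042 0.007 0.0559
-0.036 171 -0.0026 0.0053 0.0552
-0.034 178 -0.0026 0.0052 0.0503
-0.032 426 -0.0074 0.0101 0.0554
-0.03 417 -0.0074 0.0103 0.0551
-0.028 293 -0.0074 0.0102 0.0548
-0.026 184 -0.0026 0.0051 0.0502
-0.024 1478 -0.0119 0.0119 0.0711
-0.022 741 -0.0097 0.0099 0.0715
-0.02 726 -0.0098 0.0098 0.0718
-0.018 724 -0.0098 0.0096 0.0717
-0.016 112 -0.0098 0.0095 0.0703
```

View pics/w10.png

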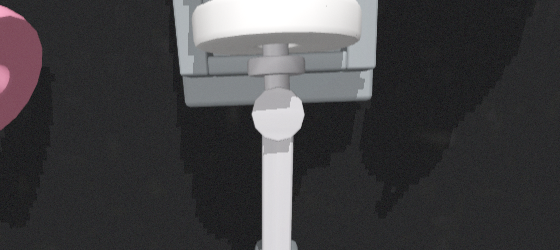

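>>> play_rows --pt "0 -0.1 -1 0 1" --pt "0 -0.1 -2 0 1" --pt "0 -0.1 -2 0 1"

```text
time: 12.92
tool_pos: [0.5816, 0.2184, 0.0263]
tool_rot: [0.035, 0.706, 0.035, -0.706]
contact_force: [0.5, -0.8, -0.9]
gripper_width: 0.175
```

>>> play_rows --pt "0 0 -0.7 0 1" --pt "0 0 -0.7 0 1" --pt "0 0 -0.7 0 1"

```text
time: 13.3
tool_pos: [0.5822, 0.2184, 0.0263]
tool_rot: [0.035, 0.706, 0.035, -0.706]
contact_force: [-0.0, 0.5, -0.1]
gripper_width: 0.176
```

>>> play_rows --pt "0 0 -0.5 0 1" --pt "0 0 -0.5 0 1" --pt "0 0 -0.5 0 1"

```text
time: 13.68
tool_pos: [0.5827, 0.2185, 0.0263]
tool_rot: [0.035, 0.706, 0.035, -0.706]
contact_force: [-0.3, -0.1, -0.8]
gripper_width: 0.173
```

```bash
cat > m.py <<'E'
from h import *
plan((.4561,.1993,.0264),.100)
w=grab("wrist","w11");W=cloud(w)
q=W[:130,240:320].reshape(-1,3);q=q[(q[:,2]>.044)&(q[:,2]<.08)];a=.14
e=np.r_[np.cos(a),np.sin(a)];n=np.r_[-e[1],e[0]]
s=(q[:,:2]-[.6892,.2308])@e;l=(q[:,:2]-[.6892,.2308])@n
for k in np.arange(-.032,-.02,.001):
    i=abs(s-k)<.0005
    if i.sum()>3:print(k.round(3),i.sum(),l[i].min().round(4),l[i].max().round(4),q[i,2].max().round(4))
E
python3 m.py
```

```text
t 13.68 tcp [0.5827 0.2185 0.0263] tiltx [ 0.  0. -1.] z [-0.995  -0.0996 -0.    ] shift [-1.000e-01  6.500e+00  1.278e+02] turn 3.1414 or -0.0002 q6 1.71 F [-0.3  -0.09 -0.8 ] w 0.173
-0.032 93 -0.0026 0.0052 0.0498
-0.031 88 -0.0027 0.0052 0.0501
-0.03 85 -0.0024 0.0051 0.0503
-0.029 249 -0.0075 0.01 0.0544
-0.028 217 -0.0073 0.0099 0.0548
-0.027 210 -0.0073 0.0103 0.0547
-0.026 209 -0.0074 0.0101 0.0552
-0.025 206 -0.0106 0.0101 0.0561
-0.024 956 -0.0121 0.0122 0.071
-0.023 366 -0.0098 0.0102 0.0711
-0.022 355 -0.0097 0.01 0.0724
-0.021 356 -0.0097 0.01 0.0715
```

>>> play_rows --pt "0 0 -0.5 0 1" --pt "0 0 -0.5 0 1" --pt "-3 0 -0.5 0 1" --pt "-8 0 -0.5 0 1" --pt "-14 0 -0.5 0 1" --pt "-20 0 -0.5 0 1" --pt "-28 0 -0.5 0 1" --pt "-36 0 -0.5 0 1"

```text
time: 14.72
tool_pos: [0.5832, 0.2186, 0.063]
tool_rot: [0.035, 0.706, 0.035, -0.706]
contact_force: [-0.1, -0.6, -1.4]
gripper_width: 0.177
```

>>> play_rows --pt "-10 0 0 0 1" --pt "-20 0 0 0 1" --pt "-32 0 0 0 1" --pt "-44 0 0 0 1" --pt "-54 0 0 0 1" --pt "-60 0 0 0 1" --pt "-60 0 0 0 1" --pt "-60 0 0 0 1"

```text
time: 15.72
tool_pos: [0.5828, 0.2184, 0.1217]
tool_rot: [-0.035, -0.706, -0.035, 0.707]
contact_force: [0.5, -0.1, -1.3]
gripper_width: 0.173
```

```bash
python3 - <<'E'
from h import *
plan((.4561,.1993,.0264),.100)
f=grab("scene","s12");w=grab("wrist","w12")
a=cv2.resize(f["img"][165:305,130:354],(560,350),interpolation=2)[:,:,::-1]
cv2.imwrite("pics/s12.png",np.vstack([a,w["img"][:250,:,::-1]]))
E
```

```text
t 15.72 tcp [0.5828 0.2184 0.1217] tiltx [-9.e-04 -2.e-04 -1.e+00] z [-9.95e-01 -9.97e-02  9.00e-04] shift [ 95.5   6.4 127.9] turn 3.1414 or -0.0001 q6 1.71 F [ 0.5  -0.14 -1.34] w 0.173
```

View pics/s12.png

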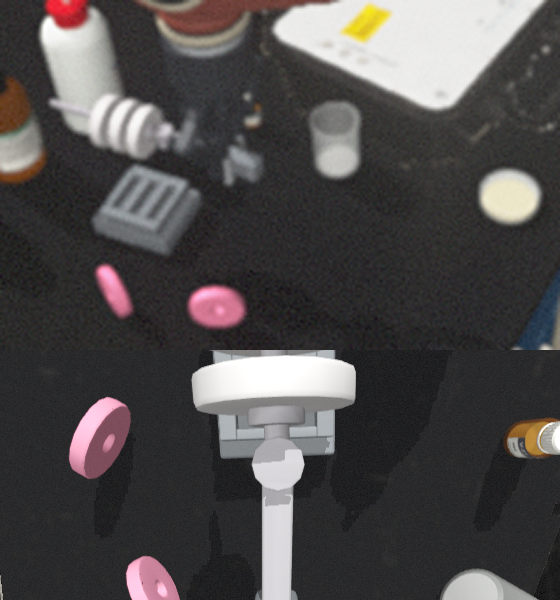

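>>> play_rows --pt "-8 0 3 0 1" --pt "-24 0 10 0 1" --pt "-44 0 21 0 1" --pt "-66 0 36 0 1" --pt "-86 0 55 0 1" --pt "-104 0 76 0 1" --pt "-114 0 98 0 1" --pt "-118 0 120 0 1"

```text
time: 16.82
tool_pos: [0.4633, 0.2067, 0.2429]
tool_rot: [0.035, 0.707, 0.036, -0.705]
contact_force: [-0.3, -0.5, -0.3]
gripper_width: 0.173
```

>>> play_rows --pt "0 6 20 0 1" --pt "0 18 39 0.01 1" --pt "0 36 57 0.02 1" --pt "0 60 73 0.035 1" --pt "0 90 87 0.05 1" --pt "0 125 99 0.065 1" --pt "0 163 109 0.08 1" --pt "0 203 117 0.095 1"

```text
time: 17.82
tool_pos: [0.3671, -0.008, 0.2417]
tool_rot: [0.002, 0.708, 0.002, -0.706]
contact_force: [0.9, -0.1, -1.2]
gripper_width: 0.18
```

```bash
python3 - <<'E'
from h import *
plan((.3862,-.3582,.2),-.0033)
E
```

```text
t 17.82 tcp [ 0.3671 -0.008   0.2417] tiltx [ 3.e-03 -7.e-04 -1.e+00] z [-1.     -0.0051 -0.003 ] shift [ 42.  350.2 -17.2] turn -3.1332 or 0.0084 q6 1.34 F [ 0.87 -0.07 -1.19] w 0.18
```

>>> play_rows --pt "0 40 0 0 1" --pt "0 85 -2 0 1" --pt "0 135 -5 0.004 1" --pt "0 185 -9 0.008 1" --pt "0 235 -12 0.008 1" --pt "0 280 -15 0.008 1" --pt "0 315 -17 0.008 1" --pt "0 338 -17 0.008 1"

```text
time: 18.82
tool_pos: [0.3859, -0.3465, 0.2417]
tool_rot: [-0.001, 0.707, -0.002, -0.707]
contact_force: [0.7, -0.4, -0.8]
gripper_width: 0.18
```

>>> play_rows --pt "0 8 0 0 1" --pt "0 12 0 0 1" --pt "0 12 0 0 1" --pt "0 12 0 0 1" --pt "0 12 0 0 1"

```text
time: 19.45
tool_pos: [0.3862, -0.3565, 0.2404]
tool_rot: [-0.001, 0.707, -0.001, -0.707]
contact_force: [1.0, -0.3, -0.7]
gripper_width: 0.177
```

```bash
cat > m2.py <<'E'
from h import *
import sys
from plant import manip
s=manip.state();plan((.3862,-.3582,.2),-.0033,s)
z=s["tool_pos"][2]+.0186;g=s["tool_pos"]
f=grab("wrist",sys.argv[1]);W=cloud(f);q=W.reshape(-1,3);q=q[(abs(q[:,1]-g[1])<.035)&(q[:,0]>g[0]+.02)]
for x in np.r_[.022,.03,.04,.05,.057,.066,.074,.08,.086,.09,.094,.098,.102,.106]:
    r=q[(abs(q[:,0]-g[0]-x)<.002)&(abs(q[:,2]-z-.01)<.022)]
    if len(r)>3:print(x,len(r),(1000*np.r_[r[:,1].mean()-g[1],np.ptp(r[:,1]),np.median(r[:,2])-z,r[:,2].max()-z]).round(1))
# stand posts / plate
p=W.reshape(-1,3);p=p[(p[:,2]<.014)&(p[:,2]>.004)&(abs(p[:,1]+.358)<.05)&(p[:,0]>.37)];print("plate",p[:,:2].min(0).round(4),p[:,:2].max(0).round(4)) if len(p) else 0
t=grab("top",sys.argv[1]+"t");V=cloud(t).reshape(-1,3);r=V[(abs(V[:,1]-g[1])<.04)&(V[:,0]>.44)&(V[:,0]<.6)&(V[:,2]>z-.01)&(V[:,2]<z+.045)]
for x in np.arange(.45,.6,.005):
    i=r[abs(r[:,0]-x)<.0025]
    if len(i):print(x.round(3),len(i),(1000*np.r_[i[:,1].mean()-g[1],np.ptp(i[:,1]),i[:,2].max()-z]).round(1))
E
python3 m2.py a
```

```text
t 19.45 tcp [ 0.3862 -0.3565  0.2404] tiltx [ 1.e-04 -0.e+00 -1.e+00] z [-1.0e+00  2.5e-03 -1.0e-04] shift [40.4  1.7  0. ] turn -3.1408 or 0.0008 q6 0.686 F [ 0.96 -0.29 -0.67] w 0.177
0.022 461 [ 2.1 12.5  5.5 11.7]
0.03 340 [1.6 9.8 5.2 6.8]
0.04 361 [1.6 9.9 5.2 6.8]
0.05 385 [1.4 9.7 5.1 7. ]
0.057 379 [1.3 9.9 5.1 9.4]
0.066 689 [ 1.2 15.6  9.1 11.3]
0.074 384 [ 1.4  9.8  4.6 10.3]
0.08 923 [ 3.4 31.5  7.4 11.4]
0.086 2768 [ 1.6 47.1 20.3 24.7]
0.09 2697 [ 1.3 47.  20.3 24.4]
0.094 337 [-6.4 38.6 19.6 23. ]
0.098 183 [2.5 7.7 3.1 5.3]
0.102 36 [ 18.8  14.2 -11.4  -9.6]
plate [ 0.4134 -0.3942] [ 0.5387 -0.3232]
0.45 24 [ 0.9 14.6 13.1]
0.455 16 [ 0.8 13.8 12.3]
0.46 6 [0.2 4.2 6.5]
0.465 17 [ 4.8 28.9 10.8]
0.47 44 [ 5.8 46.2 24.8]
0.475 43 [ 5.3 46.3 25.8]
0.48 8 [0.4 7.5 5.8]
0.485 16 [ 8.7 27.1  6.4]
0.49 42 [ 6.8 42.5 23.6]
0.495 40 [ 5.8 42.4 24.9]
0.5 6 [1.4 6.6 5.9]
0.505 20 [ 8.3 28.2 22.1]
0.51 51 [ 6.4 48.4 24.9]
0.515 37 [ 5.6 46.7 24.5]
0.52 8 [ 0.3 22.3 13.4]
0.525 8 [2.1 6.4 5. ]
0.53 7 [2.6 6.9 5.4]
0.535 6 [3.2 5.9 5.1]
0.54 6 [3.2 5.3 4.2]
0.545 6 [3.3 5.7 5.2]
0.55 6 [2.8 4.9 3.2]
0.555 8 [3.5 6.  4. ]
0.56 9 [3.9 6.9 5.9]
0.565 6 [4.  6.3 4.6]
0.57 5 [3.8 2.3 4.3]
0.575 2 [3.5 2.3 2.7]
```

>>> play_rows --pt "10 1 0 0 1" --pt "30 2 0 0 1" --pt "60 3 0 0 1" --pt "95 3 0 0 1" --pt "125 3 0 0 1" --pt "145 3 0 0 1" --pt "155 3 0 0 1" --pt "155 3 0 0 1"

```text
time: 20.55
tool_pos: [0.3855, -0.3593, 0.0839]
tool_rot: [0.002, -0.707, 0.0, 0.708]
contact_force: [-1.1, 0.1, -0.5]
gripper_width: 0.177
```

>>> play_rows --pt "0 0 0 0 1" --pt "0 0 0 0 1"

```text
time: 20.8
tool_pos: [0.3867, -0.3607, 0.0865]
tool_rot: [-0.001, 0.708, -0.002, -0.707]
contact_force: [0.0, 0.4, -0.3]
gripper_width: 0.178
```

```bash
cat > m3.py <<'E'
from h import *
import sys
plan((.3862,-.3597,.0434),-.0033)
f=grab("wrist",sys.argv[1]);W=cloud(f);v,u=np.mgrid[:420,:560]
q=W.reshape(-1,3);q=q[(abs(q[:,1]+.358)<.03)]
n=q[(q[:,0]>.408)&(q[:,0]<.418)&(q[:,2]>.06)&(q[:,2]<.14)];print("neck",n[:,1].min(),n[:,1].max(),n[:,1].mean(),np.median(n[:,2]))
b=q[(q[:,0]>.424)&(q[:,0]<.43)&(q[:,2]>.074)&(q[:,2]<.085)];o=np.sort(b[:,1]);
k=np.where(np.diff(o)>.002)[0];print("post",len(o),o[0],o[-1],[(o[i].round(4),o[i+1].round(4)) for i in k])
h=q[(q[:,0]<.42)&(q[:,0]>.34)&(q[:,2]>.066)&(q[:,2]<.135)];print("handle/neck z",np.percentile(h[:,2],[50,90]))
E
python3 m3.py b
```

```text
t 20.8 tcp [ 0.3867 -0.3607  0.0865] tiltx [ 0.0014 -0.0017 -1.    ] z [-1.      0.0032 -0.0014] shift [43.1 -1.   0.5] turn -3.1415 or 0.0001 q6 0.683 F [ 0.05  0.42 -0.3 ] w 0.178
neck -0.36392298764794445 -0.35398543899780643 -0.3588971368081099 0.11029046670831862
post 467 -0.3740479258113258 -0.34195233956398563 [(np.float64(-0.3659), np.float64(-0.35))]
handle/neck z [0.11626963 0.13173665]
```

>>> play_rows --pt "5 -1 0 0 1" --pt "14 -1 0 0 1" --pt "24 -1 0 0 1" --pt "33 -1 0 0 1" --pt "39 -1 0 0 1" --pt "41 -1 0 0 1" --pt "41 -1 0 0 1" --pt "41 -1 0 0 1"

```text
time: 21.85
tool_pos: [0.3863, -0.3593, 0.0447]
tool_rot: [-0.001, 0.707, -0.001, -0.707]
contact_force: [0.2, 0.1, -1.6]
gripper_width: 0.173
```

```bash
python3 m3.py c
```

```text
t 21.85 tcp [ 0.3863 -0.3593  0.0447] tiltx [ 5.e-04 -6.e-04 -1.e+00] z [-1.0e+00  3.3e-03 -5.0e-04] shift [1.3 0.4 0.1] turn -3.1415 or 0.0 q6 0.684 F [ 0.25  0.15 -1.62] w 0.173
neck -0.36256154430354354 -0.35263049109047495 -0.35754484798144864 0.0684241637463601
post 808 -0.3740039790615044 -0.341879795428903 [(np.float64(-0.3659), np.float64(-0.35))]
handle/neck z [0.10065886 0.12958954]
```

>>> play_rows --pt "0.6 0.3 0 0 1" --pt "1.2 0.3 0 0 1" --pt "1.2 0.3 0 0 1"

```text
time: 22.28
tool_pos: [0.3863, -0.3595, 0.0437]
tool_rot: [-0.001, 0.707, -0.001, -0.707]
contact_force: [-1.0, 0.8, 3.2]
gripper_width: 0.179
```

```bash
python3 m3.py d
```

```text
t 22.27 tcp [ 0.3863 -0.3595  0.0437] tiltx [ 3.e-04 -3.e-04 -1.e+00] z [-1.0e+00  3.1e-03 -3.0e-04] shift [0.3 0.2 0.1] turn -3.1414 or 0.0002 q6 0.683 F [-1.    0.8   3.19] w 0.179
neck -0.36277819300720093 -0.35288921488839897 -0.35775009774430105 0.06762181977259114
post 806 -0.37412447688120515 -0.3419137238005815 [(np.float64(-0.3659), np.float64(-0.35))]
handle/neck z [0.09978801 0.12889608]
```

>>> play_rows --pt "0 0 0 0 0.5" --pt "0 0 0 0 0.3" --pt "0 0 0 0 0.1" --pt "0 0 0 0 0.1" --pt "-10 0 0 0 0.1" --pt "-30 0 0 0 0.1" --pt "-60 0 0 0 0.1" --pt "-60 0 0 0 0.1"

```text
time: 23.32
tool_pos: [0.3877, -0.3612, 0.1068]
tool_rot: [0.001, 0.709, -0.003, -0.706]
contact_force: [0.5, 0.0, 0.1]
gripper_width: 0.449
```

>>> play_rows --pt "-40 0 0 0 0.1" --pt "-80 0 -30 0 0.1" --pt "-120 0 -60 0 0.1" --pt "-130 0 -70 0 0.1" --pt "-130 0 -70 0 0.1" --pt "-130 0 -70 0 0.1" --pt "-130 0 -70 0 0.1"

```text
time: 24.2
tool_pos: [0.4548, -0.359, 0.2309]
tool_rot: [0.002, -0.706, 0.001, 0.708]
contact_force: [-0.0, 0.9, 0.2]
gripper_width: 0.448
```

```bash
cat > m4.py <<'E'
from h import *
plan((.3862,-.3597,.0434),-.0033)
f=grab("wrist","e");W=cloud(f);q=W.reshape(-1,3);q=q[(q[:,2]>.05)&(q[:,2]<.1)&(abs(q[:,1]+.357)<.03)&(q[:,0]<.6)]
print(q[:,0].min(),q[:,0].max())
for x in np.arange(.355,.58,.008):
    r=q[abs(q[:,0]-x)<.004]
    if len(r)>3:print(round(x,3),len(r),(1000*np.r_[r[:,1].mean(),r[:,1].min(),r[:,1].max(),np.median(r[:,2]),r[:,2].max()]).round(1))
E
python3 m4.py
```

```text
t 24.2 tcp [ 0.4548 -0.359   0.2309] tiltx [-0.0026  0.0025 -1.    ] z [-1.      0.0039  0.0026] shift [187.7   1.4  68.1] turn 3.141 or -0.0006 q6 0.778 F [-0.03  0.88  0.15] w 0.448
0.3522085768163694 0.5759397950796047
0.355 106 [-357.  -364.6 -349.4   73.6   75.5]
0.363 141 [-357.  -364.6 -349.4   73.7   75.7]
0.371 154 [-357.1 -364.6 -349.5   73.7   75.3]
0.379 146 [-357.2 -364.6 -349.6   73.7   75.6]
0.387 157 [-357.3 -365.5 -349.7   73.8   75.6]
0.395 164 [-357.6 -365.5 -349.8   73.6   75.4]
0.403 223 [-357.6 -365.6 -349.7   72.7   75.3]
0.411 100 [-357.7 -362.  -353.3   67.8   69.5]
0.419 102 [-358.  -362.9 -353.4   67.7   69.3]
0.427 286 [-357.9 -373.4 -342.1   69.    82.9]
0.435 496 [-358.  -374.2 -342.1   68.2   82.4]
0.443 96 [-358.3 -363.6 -353.6   68.1   72.4]
0.451 167 [-358.2 -366.1 -350.4   71.8   73.4]
0.459 151 [-358.3 -365.2 -351.9   70.6   73.1]
0.467 182 [-355.1 -380.8 -332.9   78.5   86.4]
0.475 806 [-356.7 -382.  -332.9   80.1   87.3]
0.483 154 [-365.5 -381.1 -353.8   65.9   81.8]
0.491 529 [-356.1 -381.9 -332.7   82.4   87. ]
0.499 473 [-357.7 -380.7 -332.7   75.    86.6]
0.507 280 [-354.1 -380.6 -331.5   80.2   86.1]
0.515 661 [-357.1 -380.6 -331.6   81.7   86.8]
0.523 110 [-355.6 -359.7 -351.7   65.7   68. ]
0.531 100 [-355.4 -358.9 -351.8   65.8   68.3]
0.539 115 [-355.1 -358.9 -351.1   65.7   67.8]
0.547 203 [-363.  -386.9 -332.4   65.2   82.1]
0.555 930 [-357.5 -387.  -329.7   59.5   82.7]
0.563 266 [-355.5 -386.8 -330.1   64.8   82.3]
0.571 83 [-353.9 -356.8 -351.5   64.9   66.9]
0.579 9 [-353.6 -355.3 -351.5   64.2   67. ]
```

```bash
python3 -c "
from plant import manip
print(manip.job_done())"
```

```text
the job is handed in; nothing more can be done
None
```

The rod is back in its stand with all three white rings hanging on it, and I have handed the job in. It took about 24 s of the 72 s allowed.

- **Threading:** I gripped the handle and turned it so the off-angle needle (about 0.05 rad to the left) lined up with the rack axis. I then fed it through the three rings until the collar reached ring 1. The force readings at the end of each step stayed at noise level, about 1 N, so I never felt a clear contact. I judged the collar's arrival from the wrist camera's depth data, which showed a gap of under about 0.5 mm.
- **Lift:** A picture after the lift showed three rings on the rod and the rack empty.
- **Return:** The rod touched down in the stand with about 3 N, and I released it. The last depth check showed:
  - The handle is within about 1 mm of its original position and level, with a yaw of about −0.012 rad against −0.006 before.
  - The neck is in the near notch and the needle is in the far notch.
  - The rings hang between the posts, and the gripper is clear above.
- **Disagreements:** The measured tool position and the wrist camera differed sideways by about 2 mm. I placed the rod by the camera's view of the notch against the neck. I had used all 12 picture views by then, so the checks after the lift were by depth numbers only. I did not re-check the other objects at the end.

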